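# Clip the room key onto the desk eye

## Robot

A 7-joint arm with a two-finger parallel gripper is mounted at the origin on the work surface. World frame = base frame: x ahead of the robot, y to its left, z up, the work surface at z = 0. Lengths are in m, angles in degrees, forces in N, time in s.
With the tool pointing down it reaches from about 0.4 to 0.925 m from the base axis. Payload 4.1 kg.
Tool frame: the origin (TCP) lies at the very end of the fingers, on their centre line; the grasp point (between the pads) lies 19 mm behind it; z points along the fingers, y is the direction in which the jaws open and shut (so a half turn about z gives the same grasp; the last joint's range is limited). The gripper opens to 85 mm and grips with 20 to 120 N. Pads are 22 mm wide; open, the fingers measure 114 mm over their backs; the gripper's body (76 mm by 85 mm) begins 54 mm behind the grasp point. The pads swing forward as they close: fully open they stand 13 mm farther back than shut.
Start: joints at [-73.568, 22.827, 2.584, 88.041, -1.071, 69.15, -2.905], TCP at [0.245, 0.602, 0.231] pointing down, gripper open.
Joint ranges: [-161.44, 161.44], [-28.35, 127.94], [-78.24, 83.42], [0, 140.83], [-78.03, 258.03], [13.02, 114.36], [-168.23, 168.23]. Speed limits (degrees/s): [147.25, 147.25, 180, 180, 180, 180, 180].

## Interface

Orientations are given as [roll, pitch, yaw] about the fixed x, y, z axes, in that order (R = Rz(yaw) Ry(pitch) Rx(roll)).
In Python, from rig import * gives the robot as it stands. The module is installed in compiled form; this text tells all that it offers.
- The arm moves only by the tool jog_arm, never from a script. Its arguments are lists of equal length, an entry for each row: "dp": the shift along the tool's x, y, z in mm, a list of three; "rotation": the turn, a rotation vector about the tool's x, y, z in degrees, a list of three; "fingers": the finger opening in mm, from 0 to 85.4. In form: {"dp": [[dx, dy, dz], ...], "rotation": [[ax, ay, az], ...], "fingers": [fingers, ...]}. A call has exactly 8 rows; each row is the pose to reach, as a shift and turn from the pose measured when the call began, along the tool's axes at that moment; what a row does not reach only later rows make up. A row lasts 1/10 s, in which the tool goes at most 50 mm and 8.59 degrees, less where a joint would pass 70% of its speed; a pose out of reach is approached as far as the arm can. A call with a gripper value outside its range is refused whole. The fingers move at their own pace and stop on an object; "squeeze" is the grip in N (left out, the last holds). Time passes only in rows, so rows that repeat a pose let the fingers close, or fill a call up. It gives the time, the measured TCP pose, the force and the opening at its end, in the units of the state.
- sense(): the state, without advancing time (a new reading comes with each control period).
- snapshot(name): name is "scene" or "side" or "wrist"; returns the picture (384x512x3 uint8, red, green, blue); there is no depth.
- camera_model(name): a dict with "intrinsics" (3x3 intrinsics, pixels), "D" ([k1, k2, p1, p2, k3] as OpenCV has them; the pictures are not rectified), "origin" and "attitude" of the camera in the world. Camera axes: x right, y down, z forward; pixel columns grow to the right and rows downward; lengths in m; the calibration is good to about 2 mm. A picture is of the moment at which its call begins: read the wrist's pose just before it. camera_model takes no time and is no camera call; for the wrist camera it gives the pose at the moment of the call.
- hand_in(): hands the job in, once; it reports no verdict.
The state is a dict: "t": time; "joint_pos": joint angles; "qd": joint speeds; "joint_efforts": joint torques, N m; "tcp_pos": TCP position; "tcp_rot": TCP orientation; "ft_force": force on the tool from outside, world axes, zero at the start; "ft_torque": the same for the moment, N m; "width": finger opening in m.
Only numpy, scipy, OpenCV 4.12 (cv2) and the standard library are available. Lean on these libraries where they do the work, as an engineer would, in place of code of your own. Each camera call takes 0.05 s, during which the arm holds its last target.

## Task

Clip the room-key snap hook onto either leg of the steel eye bolted to the desk: push it on until the leg has gone in past the sprung gate, the gate has snapped shut behind it and the leg bears firmly on the closed end of the hook, and keep it pressed there a moment. Then tug it back lightly so that the shut gate catches on the leg, hold that a moment, and let go with the clip lying flat on the desk. Be gentle: never load the eye with more than 12 N, and leave the other things on the desk where they are.

Things in the scene. Friction and masses are not known exactly. Their poses are not given: they have to be found in the camera images.
- clip: the room-key clip, loose, lying flat on the desk: a rigid steel snap hook joined by a short neck to a black plastic fob. Origin: centre of the fob's underside; +x points from fob to the hook's gated front, z up. The fob is a block 44 (x) by 24 (y) by 18 (z) mm, to be gripped across its 24 mm width; a brass key blade sticks out 25 mm behind it. 90 g plus or minus 30 percent.
- clip_end (a point): middle of the hook's closed end, at x = 40, y = 0, z = 4.5 mm of the clip (axes as clip). The hook is a flat U of 8 mm round bar: this cross bar runs from y = -18 to +18 mm, and two straight side arms at y = -18 and +18 mm run forward (bar axes, all at z = 4.5 mm) to x = 74 mm, where the sprung gate closes the front.
- gate (a joint): sprung gate, a 6 mm steel bar hinged at clip x = 74, y = +18 mm (a knuckle marks this arm), reaching across to y = -9 mm (clip_gate), just short of the other arm's tip. Rad: 0 = shut, straight across the front; grows as pressed inward, towards the fob, to 1.25; cannot swing outward. A spring shuts it: 2 N at its free end to start, 4 N at 1 rad, more nearer the hinge.
- clip_gate (a point): point in the clip at x = 74, y = -9, z = 4.5 mm (axes as clip): the free end of the gate when shut; does not move with the gate
- clip_seat (a point): point at x = 48, y = -7, z = 4.5 mm of the clip (axes as clip): where a leg's axis lies when it bears on the closed end. A leg that enters along y = -10 to -4 mm slips off the gate's end and the gate snaps shut, but only about 2 mm before the closed end is reached; one nearer the hinge jams the gate open.
- eye: thin flush aluminium plate let into the desk, 56 (x) by 90 (y) mm, with two slots along x in which a steel bow (the eye) stands locked: upright inverted U of 8 mm round bar, square to x, 46 mm high, vertical legs 54 mm apart. Origin: plate centre. The bow is locked anywhere from 9 mm behind to 9 mm ahead of it along x, seen by eye or found by touch; this pose is the plate's only.
- eye_leg_l (a point): on the plate at x = 0, y = +27 mm, 5 mm up: middle of the range of the bow's left leg, whose axis stands up to 9 mm from here along the plate's x (exact in y). Contact is stiff: over 12 N between clip and eye is damage; about 7 N is a firm press and 4 N a light tug, each kept for half a second.
- eye_leg_r (a point): the same for the right leg: at x = 0, y = -27 mm, 5 mm up; both legs are off by the same amount, since the bow is one rigid bar
- stapler: bystander, loose: black stapler 36 by 130 by 46 mm; origin at the centre of its underside, long along y
- mug: bystander, loose: blue ceramic mug of pens, 80 mm wide, 95 mm high, pens to 146 mm; origin at the centre of its underside, handle at +y
- sharpener: bystander, loose: small red sharpener 26 by 16 by 15 mm; origin at the centre of its underside
- tape: bystander, loose: steel tape dispenser 55 by 120 mm, 72 mm high; origin at the centre of its underside, long along y
Mind the look-alikes: they are no part of the job. Leave any blue, green or orange look-alike of the eye alone.

How it is judged (in metres and radians):
On the way, in this order (a step that is already met when the one before it is completed fails the run):
1. a leg of the eye presses the gate inward (value of joint gate above 0.3 rad and contact force between clip and eye above 0.5 N), for 0.05 s.
2. the leg is pressed on the closed end of the hook with over 5 N, the gate shut behind it, for 0.2 s (((x of eye_leg_l in the frame of clip between 0.037 and 0.0577 m and y of eye_leg_l in the frame of clip between -0.017 and 0.017 m) or (x of eye_leg_r in the frame of clip between 0.037 and 0.0577 m and y of eye_leg_r in the frame of clip between -0.017 and 0.017 m)) and value of joint gate below 0.15 rad and contact force between clip and eye above 5 N), for 0.2 s.
3. the clip is tugged back so that the shut gate bears on the leg with over 2.5 N, for 0.2 s (((x of eye_leg_l in the frame of clip between 0.0577 and 0.0785 m and y of eye_leg_l in the frame of clip between -0.017 and 0.017 m) or (x of eye_leg_r in the frame of clip between 0.0577 and 0.0785 m and y of eye_leg_r in the frame of clip between -0.017 and 0.017 m)) and value of joint gate below 0.15 rad and contact force between clip and eye above 2.5 N), for 0.2 s.
At the end, for the whole second after the job is handed in: one leg of the eye is inside the closed hook (its eye_leg point 37 to 78.5 mm ahead of the clip's origin, within 17 mm of its centre line), gate shut (under 0.15 rad), and the clip lies flat on the desk (within 6 mm, tilt under 0.12 rad), released and at rest (((x of eye_leg_l in the frame of clip between 0.037 and 0.0785 m and y of eye_leg_l in the frame of clip between -0.017 and 0.017 m) or (x of eye_leg_r in the frame of clip between 0.037 and 0.0785 m and y of eye_leg_r in the frame of clip between -0.017 and 0.017 m)) and value of joint gate below 0.15 rad and height (world z) of clip below 0.006 m and angle between clip's own z axis and vertical below 0.12 rad and linear speed of clip below 0.02 m/s and angular speed of clip below 0.2 rad/s); the robot touches nothing.
It fails at once if clip and eye are loaded against each other with more than 12 N (contact force between clip and eye above 12 N).
It fails at once if the stapler is moved by more than 15 mm (distance of stapler from where it was at the start of the episode above 0.015 m).
It fails at once if the mug is moved by more than 15 mm (distance of mug from where it was at the start of the episode above 0.015 m).
It fails at once if the sharpener is moved by more than 15 mm (distance of sharpener from where it was at the start of the episode above 0.015 m).
It fails at once if the tape dispenser is moved by more than 15 mm (distance of tape from where it was at the start of the episode above 0.015 m).
It also fails if it takes over 48 s, if anything falls off the work surface, if the arm or the gripper's body presses on something with over 40 N, if the wrist force passes 120 N, or if a joint passes its speed limit or range.

## Working session

There is one attempt and no reset: what is moved stays moved. The work goes in short steps, Python scripts to look and compute and a tool call to move; the robot and the scene stay as the last step left them, time stands still between calls to the robot, and variables do not carry over. Pictures are saved under pics/ and viewed, and the job is handed in when it is done.

Besides the shell and the picture viewer there is one more tool, called after "Request:" by a JSON object that holds its "method" and its "body". jog_arm: Moves the arm, as the interface text tells. Its arguments: {"type":"object","properties":{"dp":{"type":"array","items":{"type":"array","items":{"type":"number"}}},"rotation":{"type":"array","items":{"type":"array","items":{"type":"number"}}},"fingers":{"type":"array","items":{"type":"number"}},"squeeze":{"type":"number"}},"required":["dp","rotation","fingers"]}

```bash
mkdir -p pics
python3 - <<'E'
from rig import *
import cv2,numpy as np
s=sense();print(s)
for n in ["scene","side","wrist"]:
    m=camera_model(n);print(n,m)
    im=snapshot(n);cv2.imwrite(f"pics/{n}0.png",cv2.cvtColor(im,cv2.COLOR_RGB2BGR))
E
```

```text
{'t': 0.0, 'joint_pos': array([-73.56759078,  22.8723357 ,   2.57796624,  88.11643965,
        -1.07076515,  69.15046601,  -2.90562859]), 'qd': array([-0.06334718,  0.00475982,  0.02557375, -0.03923413, -0.05866076,
        0.04034793,  0.05865692]), 'joint_efforts': array([-1.15191775e-03, -4.75121570e+01,  1.36390831e+00, -2.54226995e+01,
        1.14907039e-02,  9.23493993e-03,  1.23067977e-05]), 'tcp_pos': array([0.24431006, 0.60162918, 0.23024039]), 'tcp_rot': array([-1.79885125e+02,  7.67319788e-03,  1.57903307e+02]), 'ft_force': array([-0.0388878 ,  0.28285139,  0.7455503 ]), 'ft_torque': array([ 0.0121811 ,  0.02258453, -0.02606042]), 'width': 0.08538279532005812}
scene {'intrinsics': array([[394.024857  ,   0.        , 255.50974527],
       [  0.        , 394.024857  , 196.74274244],
       [  0.        ,   0.        ,   1.        ]]), 'D': array([-0.04588968,  0.        ,  0.        ,  0.        ,  0.        ]), 'origin': array([1.16175874, 0.27838451, 0.74192225]), 'attitude': array([-136.91399445,    0.24749301,  114.59050142])}
side {'intrinsics': array([[357.50775222,   0.        , 255.09672138],
       [  0.        , 357.50775222, 188.30882742],
       [  0.        ,   0.        ,   1.        ]]), 'D': array([0.02706396, 0.        , 0.        , 0.        , 0.        ]), 'origin': array([0.26720182, 0.53274221, 0.39899697]), 'attitude': array([-1.20416559e+02,  9.53726763e-02, -1.49144452e+02])}
wrist {'intrinsics': array([[303.88303277,   0.        , 259.24629234],
       [  0.        , 303.88303277, 196.97592167],
       [  0.        ,   0.        ,   1.        ]]), 'D': array([0.00578321, 0.        , 0.        , 0.        , 0.        ]), 'origin': array([0.17278522, 0.63063551, 0.37296934]), 'attitude': array([1.62287338e+02, 6.36372252e-02, 6.78569044e+01])}
```

View pics/scene0.png

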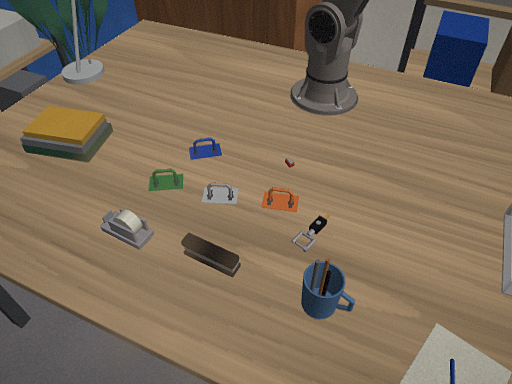

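View pics/side0.png

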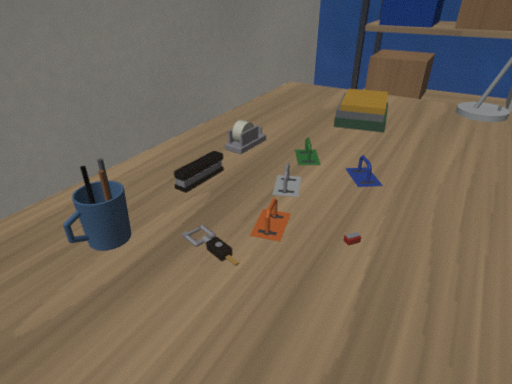

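View pics/wrist0.png

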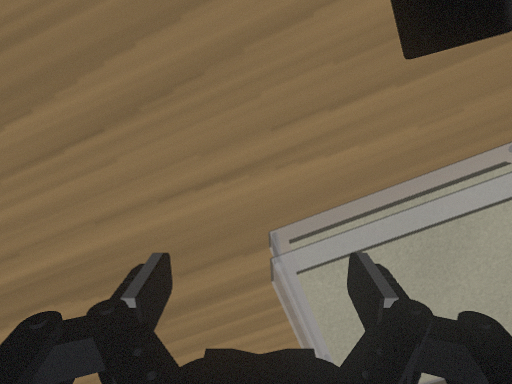

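The scene picture shows the clip with its fob at about (319,223) and its hook at about (303,241). The grey eye is at (220,193), and the orange, green and blue ones are look-alikes. I'll zoom in and localise these.

```bash
cat > h.py <<'E'
import cv2,numpy as np
from scipy.spatial.transform import Rotation as R
def rot(a): return R.from_euler('xyz',a,degrees=True).as_matrix()
def ray(m,uv):
    p=cv2.undistortPoints(np.array([[uv]],float),m['intrinsics'],m['D'])[0,0]
    return rot(m['attitude'])@np.array([p[0],p[1],1])
def onplane(m,uv,z):
    d=ray(m,uv);o=m['origin'];return o+d*(z-o[2])/d[2]
def proj(m,P):
    Rm=rot(m['attitude']).T;t=-Rm@m['origin']
    return cv2.projectPoints(np.atleast_2d(np.array(P,float)),cv2.Rodrigues(Rm)[0],t,m['intrinsics'],m['D'])[0][:,0]
def crop(im,x0,y0,w,h,k,fn):
    c=cv2.resize(im[y0:y0+h,x0:x0+w],None,fx=k,fy=k,interpolation=cv2.INTER_CUBIC);cv2.imwrite(fn,c)
E
python3 - <<'E'
from rig import *
from h import *
s=cv2.imread('pics/scene0.png');d=cv2.imread('pics/side0.png')
a=cv2.resize(s[170:260,195:335],None,fx=5,fy=5,interpolation=cv2.INTER_CUBIC);cv2.imwrite('pics/s1.png',a)
a=cv2.resize(d[155:275,175:335],None,fx=5,fy=5,interpolation=cv2.INTER_CUBIC)[:600];cv2.imwrite('pics/d1.png',a)
m=camera_model('scene')
for n,uv in dict(fob=(319,223),hook=(303,241),eye=(220,193),orange=(281,200),mug=(320,300),stapler=(210,255),tape=(128,230),sharp=(290,163)).items(): print(n,onplane(m,uv,0.0))
E
```

```text
fob [0.54787769 0.16345592 0.        ]
hook [0.61498556 0.14654903 0.        ]
eye [ 0.55808627 -0.10308204  0.        ]
orange [0.51556451 0.05084605 0.        ]
mug [0.74380197 0.2308558  0.        ]
stapler [ 0.73930896 -0.03205942  0.        ]
tape [ 0.7581926  -0.24713356  0.        ]
sharp [0.37443709 0.02088255 0.        ]
```

View pics/s1.png

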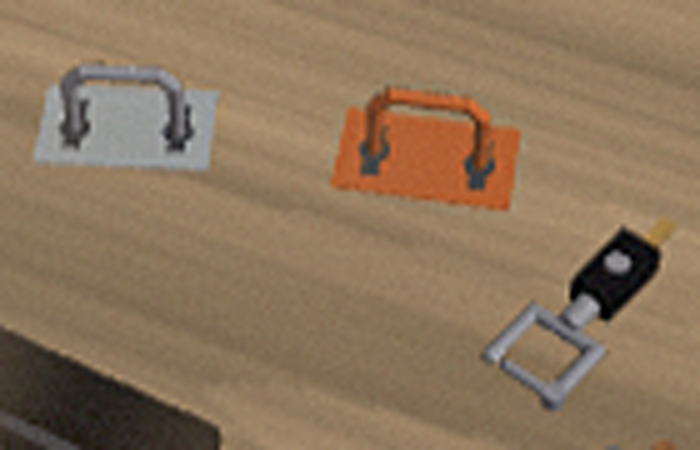

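View pics/d1.png

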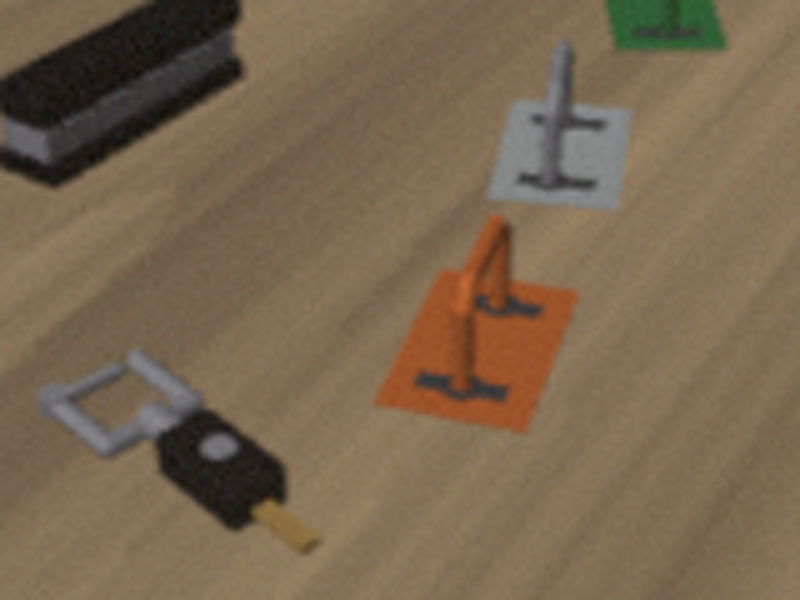

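```bash
cat > fit.py <<'E'
from rig import *
from h import *
from scipy.optimize import least_squares
ms=camera_model('scene');md=camera_model('side')
S=lambda x,y:(195+(x+.5)/5-.5,170+(y+.5)/5-.5)
D=lambda x,y:(175+(x+.5)/5-.5,155+(y+.5)/5-.5)
def fit(obs,g):
    def f(q):
        c,s=np.cos(q[2]),np.sin(q[2]);r=[]
        for m,p,uv in obs:
            P=[q[0]+c*p[0]-s*p[1],q[1]+s*p[0]+c*p[1],p[2]]
            r+=list(proj(m,P)[0]-uv)
        return np.array(r)
    o=least_squares(f,g,loss='soft_l1');return o.x,f(o.x).reshape(-1,2).round(1)
# plate corners
pl=[]
for m,uvs in ((ms,[S(48,88),S(219,92),S(209,171),S(34,162)]),(md,[D(515,100),D(635,110),D(618,210),D(488,198)])):
    pass
for uv in [S(48,88),S(219,92),S(209,171),S(34,162)]: print('S',onplane(ms,uv,0)[:2].round(4))
for uv in [D(515,100),D(635,110),D(618,210),D(488,198)]: print('D',onplane(md,uv,0)[:2].round(4))
# clip
z=.0045
P=dict(h=(.074,.018,z),t=(.074,-.018,z),bl=(.040,.018,z),br=(.040,-.018,z),f=(0,0,.018))
o=[(ms,P['h'],S(551,397)),(ms,P['t'],S(493,355)),(ms,P['bl'],S(599,351)),(ms,P['br'],S(534,310)),(ms,P['f'],S(618,262)),
(md,P['h'],D(48,398)),(md,P['t'],D(134,358)),(md,P['bl'],D(108,446)),(md,P['br'],D(197,400)),(md,P['f'],D(219,446))]
for sel in (o,o[:5],o[5:]):
    q,r=fit(sel,[.55,.16,-.2]);print('clip',q[:2].round(4),np.degrees(q[2]).round(2),r.tolist())
E
python3 fit.py
```

```text
S [ 0.5566 -0.1512]
S [ 0.522  -0.0675]
S [ 0.5744 -0.0473]
S [ 0.6057 -0.1314]
D [ 0.6035 -0.1322]
D [ 0.5507 -0.152 ]
D [ 0.52   -0.0672]
D [ 0.572  -0.0477]
clip [0.5603 0.1633] -16.17 [[0.7, -0.3], [-0.3, -0.2], [-0.3, -0.2], [0.2, 0.0], [-0.0, -0.1], [0.8, 0.3], [0.2, 0.1], [-0.2, -0.4], [-1.3, -0.0], [-0.2, -0.3]]
clip [0.561  0.1638] -16.69 [[0.5, -0.2], [-0.4, -0.1], [-0.4, -0.0], [0.2, 0.2], [0.1, 0.1]]
clip [0.5599 0.1632] -15.93 [[0.9, 0.5], [0.2, 0.2], [-0.0, -0.3], [-1.2, 0.0], [-0.0, -0.2]]
```

```bash
cat >> h.py <<'E'
def goto(s,pos,yaw,roll=180,pitch=0):
    R0=rot(s['tcp_rot']);R1=rot([roll,pitch,yaw])
    dp=R0.T@(np.array(pos)-s['tcp_pos'])*1000
    rv=np.degrees(R.from_matrix(R0.T@R1).as_rotvec())
    print('dp',dp.round(2),'rot',rv.round(2))
E
python3 - <<'E'
from rig import *
from h import *
ms=camera_model('scene');md=camera_model('side')
S=lambda x,y:(195+(x+.5)/5-.5,170+(y+.5)/5-.5)
D=lambda x,y:(175+(x+.5)/5-.5,155+(y+.5)/5-.5)
for uv in [(189,147),(218,143),(222,157),(190,160)]: print('blue',onplane(ms,uv,0)[:2].round(3))
for a in [(350,112),(520,130),(510,210),(332,187)]: print('orange',onplane(ms,S(*a),0)[:2].round(3))
for a in [(72,143),(178,148)]: print('feet S',onplane(ms,S(*a),0)[:2].round(4))
for a in [(548,188),(565,122)]: print('feet D',onplane(md,D(*a),0)[:2].round(4))
s=sense();goto(s,[.56,.163,.2],-16)
E
```

```text
blue [ 0.431 -0.274]
blue [ 0.38  -0.205]
blue [ 0.43  -0.165]
blue [ 0.479 -0.242]
orange [0.507 0.001]
orange [0.482 0.086]
orange [0.536 0.101]
orange [0.559 0.014]
feet S [ 0.5861 -0.1202]
feet S [ 0.5667 -0.0688]
feet D [ 0.5537 -0.0682]
feet D [ 0.5736 -0.125 ]
dp [-457.48 -287.78   30.99] rot [0.000e+00 1.300e-01 1.739e+02]
```

Request:
{"method": "jog_arm", "body": {"dp": [[-40,-25,0],[-80,-50,0],[-120,-75,0],[-160,-100,0],[-200,-125,0],[-240,-150,0],[-280,-175,0],[-320,-200,0]], "rotation": [[0,0,8],[0,0,16],[0,0,24],[0,0,32],[0,0,40],[0,0,48],[0,0,56],[0,0,64]], "fingers": [85,85,85,85,85,85,85,85], "squeeze": 40}}

```text
t: 0.95
tcp_pos: [0.4663, 0.2944, 0.2308]
tcp_rot: [-180.0, 0.1, 93.6]
ft_force: [0.9, 1.1, 0.1]
width: 0.0849
```

Run:
```python
from rig import *
from h import *
s=sense();print(s['t'],s['tcp_pos'],s['tcp_rot'],s['joint_pos'].round(0));goto(s,[.54,.157,.2],-16)
```

```text
0.95 [0.46627482 0.29437519 0.23079438] [-1.79961577e+02  6.75485947e-02  9.35890877e+01] [-56.  14.  23. 102.  -6.  65. -28.]
dp [-141.68   65.     30.92] rot [4.0000e-02 8.0000e-02 1.0959e+02]
```

Request:
{"method": "jog_arm", "body": {"dp": [[-15,7,3],[-30,14,6],[-45,21,9],[-60,28,12],[-75,35,15],[-90,42,18],[-105,49,21],[-115,53,25]], "rotation": [[0,0,8],[0,0,16],[0,0,24],[0,0,32],[0,0,40],[0,0,48],[0,0,56],[0,0,64]], "fingers": [85,85,85,85,85,85,85,85]}}

```text
t: 1.75
tcp_pos: [0.5268, 0.1814, 0.2058]
tcp_rot: [179.9, 0.1, 29.2]
ft_force: [-0.7, -0.5, -0.5]
width: 0.0849
```

Run:
```python
from rig import *
from h import *
s=sense();print(s['t'],s['tcp_pos'],s['tcp_rot'],s['joint_pos'].round(0));goto(s,[.545,.165,.16],-16)
```

```text
1.75 [0.52684936 0.18139936 0.20575488] [1.79923911e+02 6.45323380e-02 2.91756023e+01] [-53.  17.  36. 103. -11.  63. -74.]
dp [ 7.9  23.11 45.78] rot [1.000e-01 3.000e-02 4.518e+01]
```

Request:
{"method": "jog_arm", "body": {"dp": [[1,4,8],[3,8,16],[4,12,24],[5,16,32],[7,20,40],[8,23,46],[8,23,46],[8,23,46]], "rotation": [[0,0,8],[0,0,16],[0,0,24],[0,0,32],[0,0,40],[0,0,45],[0,0,45],[0,0,45]], "fingers": [85,85,85,85,85,85,85,85]}}

```text
t: 2.55
tcp_pos: [0.5448, 0.1653, 0.1597]
tcp_rot: [179.9, 0.0, -15.7]
ft_force: [0.2, -0.5, 0.8]
width: 0.0845
```

Run:
```python
from rig import *
from h import *
s=sense();print(s['t'],s['tcp_pos'],s['tcp_rot'],s['joint_pos'].round(0))
m=camera_model('wrist');print(m['origin'],m['attitude'])
im=snapshot('wrist');im=cv2.cvtColor(im,cv2.COLOR_RGB2BGR);cv2.imwrite('pics/w1.png',im)
cv2.imwrite('pics/w1b.png',cv2.resize(im,(768,576),interpolation=cv2.INTER_CUBIC))
```

```text
2.55 [0.54480293 0.16531719 0.1596577 ] [ 1.79881156e+02  1.67038468e-02 -1.57068416e+01] [ -56.   24.   44.  105.  -19.   59. -109.]
[0.6201062  0.14395801 0.30222607] [ 1.62341736e+02 -8.75233362e-02 -1.05755277e+02]
```

View pics/w1b.png

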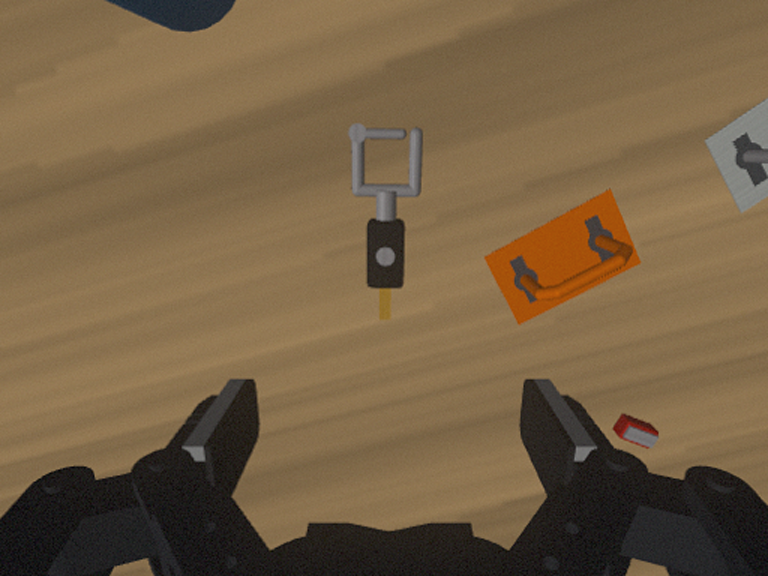

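The wrist view shows the clip upright in the image, with its fob button at (385,256) and its hook corners at (357,132), (416,133), (357,190) and (416,190) in the 1.5x picture. I'll fit its pose from these.

```bash
cat > fitlib.py <<'E'
from h import *
from scipy.optimize import least_squares
def fit(obs,g):
    def f(q):
        c,s=np.cos(q[2]),np.sin(q[2]);r=[]
        for m,p,uv in obs:
            P=[q[0]+c*p[0]-s*p[1],q[1]+s*p[0]+c*p[1],p[2]]
            r+=list(proj(m,P)[0]-uv)
        return np.array(r)
    o=least_squares(f,g,loss='soft_l1');return o.x,f(o.x).reshape(-1,2).round(1)
E
python3 - <<'E'
from rig import *
from fitlib import *
m=camera_model('wrist');z=.0045
W=lambda x,y:((x+.5)/1.5-.5,(y+.5)/1.5-.5)
o=[(m,(.074,.018,z),W(357,132)),(m,(.074,-.018,z),W(416,132)),(m,(.04,.018,z),W(357,190)),(m,(.04,-.018,z),W(416,190)),(m,(0,0,.018),W(385,256)),
(m,(-.022,.012,.018),W(367,287)),(m,(-.022,-.012,.018),W(404,288)),(m,(.022,.012,.018),W(368,220)),(m,(.022,-.012,.018),W(405,220))]
q,r=fit(o,[.56,.163,-.28]);print(q,np.degrees(q[2]),r.tolist())
s=sense();goto(s,[q[0],q[1],.05],np.degrees(q[2]))
E
```

```text
[ 0.55981325  0.16301623 -0.28338228] -16.236608803162564 [[0.2, 0.1], [-0.1, 0.4], [0.7, -0.8], [-1.0, -0.5], [0.5, -0.7], [0.1, 0.6], [-0.0, 0.2], [-0.9, 0.1], [0.2, 0.3]]
dp [ 14.93  -1.86 109.93] rot [ 0.09 -0.    0.52]
```

Request:
{"method": "jog_arm", "body": {"dp": [[5,-1,20],[15,-2,40],[15,-2,65],[15,-2,90],[15,-2,115],[15,-2,135],[15,-2,147],[15,-2,147]], "rotation": [[0,0,0.5],[0,0,0.5],[0,0,0.5],[0,0,0.5],[0,0,0.5],[0,0,0.5],[0,0,0.5],[0,0,0.5]], "fingers": [60,50,50,50,50,50,50,50]}}

```text
t: 3.4
tcp_pos: [0.5589, 0.1631, 0.0118]
tcp_rot: [179.8, 0.1, -16.2]
ft_force: [0.2, 0.5, -0.1]
width: 0.0498
```

Run:
```python
from rig import *
from h import *
s=sense();print(s['t'],s['tcp_pos'],s['tcp_rot'],s['width'])
goto(s,[.5598,.163,.0025],-16.2)
im=snapshot('wrist');im=cv2.cvtColor(im,cv2.COLOR_RGB2BGR)
cv2.imwrite('pics/w2b.png',cv2.resize(im,(768,576),interpolation=cv2.INTER_CUBIC))
```

```text
3.4 [0.5588868  0.1631095  0.01182214] [ 1.79847429e+02  1.19977331e-01 -1.61679882e+01] 0.04984768764454232
dp [ 0.93 -0.17  9.32] rot [0.15 0.12 0.03]
```

View pics/w2b.png

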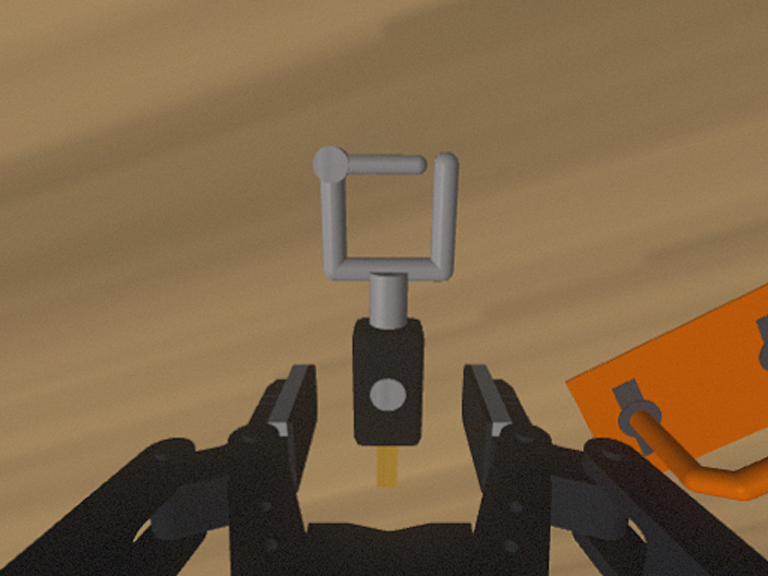

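The fob at (388,395) is centred between the pads, so I'll lower and grip.

Request:
{"method": "jog_arm", "body": {"dp": [[1,0,5],[1,0,9],[1,0,9],[1,0,9],[1,0,9],[1,0,9],[1,0,9],[1,0,9]], "rotation": [[0.15,0.1,0],[0.15,0.1,0],[0.15,0.1,0],[0.15,0.1,0],[0.15,0.1,0],[0.15,0.1,0],[0.15,0.1,0],[0.15,0.1,0]], "fingers": [50,40,30,20,15,15,15,15]}}

```text
t: 4.25
tcp_pos: [0.5611, 0.1629, 0.0043]
tcp_rot: [-179.9, -0.1, -16.2]
ft_force: [-1.1, -0.3, 3.9]
width: 0.0228
```

Request:
{"method": "jog_arm", "body": {"dp": [[0,0,-5],[0,0,-25],[0,0,-50],[0,0,-75],[0,0,-90],[0,0,-90],[0,0,-90],[0,0,-90]], "rotation": [[0,0,0],[0,0,0],[0,0,0],[0,0,0],[0,0,0],[0,0,0],[0,0,0],[0,0,0]], "fingers": [15,15,15,15,15,15,15,15]}}

```text
t: 5.05
tcp_pos: [0.5597, 0.1628, 0.0929]
tcp_rot: [180.0, 0.0, -16.2]
ft_force: [0.1, 0.4, -1.4]
width: 0.0226
```

Run:
```python
from rig import *
from h import *
s=sense();print(s['t'],s['tcp_pos'],s['tcp_rot'],s['width'],s['ft_force'])
im=snapshot('wrist');im=cv2.cvtColor(im,cv2.COLOR_RGB2BGR)
cv2.imwrite('pics/w3b.png',cv2.resize(im,(768,576),interpolation=cv2.INTER_CUBIC))
m=camera_model('wrist')
R0=rot(s['tcp_rot']);print('cam in tool',R0.T@(m['origin']-s['tcp_pos']))
# target above start of approach
a=np.radians(20.6);d=np.array([np.cos(a),np.sin(a)]);n=np.array([-d[1],d[0]])
c=np.array([.563,-.0996]);leg=c+.027*n
p=leg-d*.11+n*.007;print(leg,p)
goto(s,[*p,.093],20.6)
```

```text
5.05 [0.55971448 0.16276889 0.09289536] [ 1.79992805e+02  2.05075416e-02 -1.61734139e+01] 0.02264202196169418 [ 0.14413134  0.42360059 -1.39270691]
cam in tool [ 0.07832193  0.00044844 -0.14263695]
[ 0.55350028 -0.07432639] [ 0.44807084 -0.10647656]
dp [-3.2230e+01  2.8969e+02 -6.0000e-02] rot [ 0.000e+00  2.000e-02 -3.677e+01]
```

View pics/w3b.png

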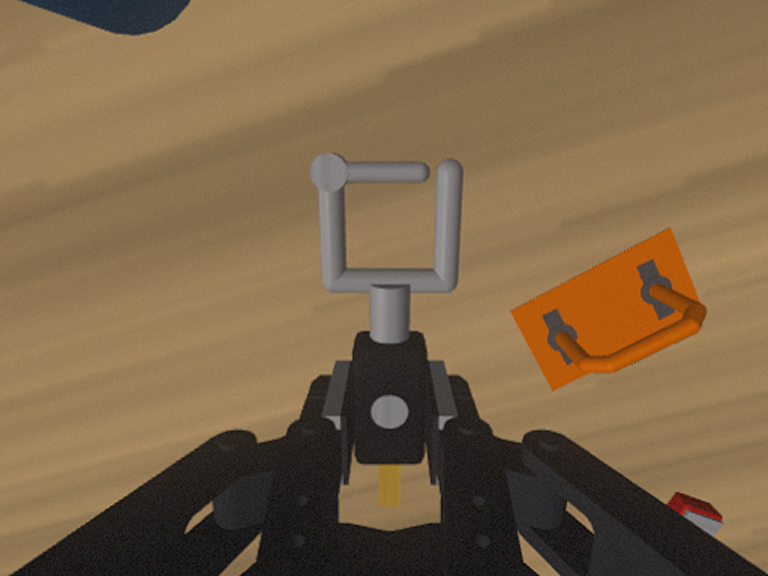

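The clip is held level with the hook ahead, its gate at row ~170 and cross bar at row ~280. I'll carry it to the robot side of the eye.

Request:
{"method": "jog_arm", "body": {"dp": [[-5,41,0],[-9,83,0],[-14,124,0],[-18,166,0],[-23,207,0],[-28,248,0],[-32,290,0],[-32,290,0]], "rotation": [[0,0,-5],[0,0,-10],[0,0,-16],[0,0,-21],[0,0,-26],[0,0,-32],[0,0,-37],[0,0,-37]], "fingers": [15,15,15,15,15,15,15,15]}}

```text
t: 5.9
tcp_pos: [0.4446, -0.1128, 0.0925]
tcp_rot: [180.0, 0.2, 20.3]
ft_force: [0.2, 0.7, -0.6]
width: 0.0226
```

Run:
```python
from rig import *
from h import *
s=sense();print(s['t'],s['tcp_pos'],s['tcp_rot'],s['width'],s['ft_force'],s['joint_pos'].round())
im=snapshot('wrist');im=cv2.cvtColor(im,cv2.COLOR_RGB2BGR)
cv2.imwrite('pics/w4b.png',cv2.resize(im,(768,576),interpolation=cv2.INTER_CUBIC))
```

```text
5.9 [ 0.44459021 -0.11284152  0.09250717] [179.95254566   0.18854579  20.28506302] 0.022625520291046912 [ 0.20690364  0.68583167 -0.627078  ] [-25.  16.  39. 122. -14.  46. -47.]
```

View pics/w4b.png

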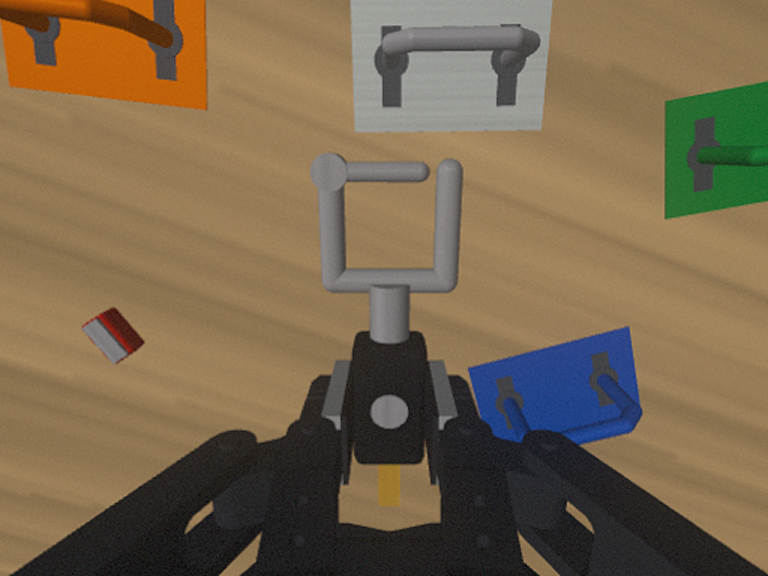

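Run:
```python
from rig import *
from h import *
s=sense();m=camera_model('wrist')
W=lambda x,y:((x+.5)/1.5-.5,(y+.5)/1.5-.5)
R0=rot(s['tcp_rot'])
def t(n,x,y,z):
    P=onplane(m,W(x,y),z);print(n,P.round(4),'tool',(R0.T@(P-s['tcp_pos'])*1000).round(1))
for p in [(355,131),(541,130),(391,62),(508,60),(391,27),(391,105),(507,25),(507,105)]: t('eye',*p,0)
for p in [(505,395),(603,380),(470,368),(630,328),(640,410)]: t('blue',*p,0)
t('eyetopL',391,41,.042)
t('eyetopR',523,38,.042)
for p in [(515,430),(635,412)]: t('bluetop',*p,.046)
zc=s['tcp_pos'][2]-.004+.0045
for n,p in dict(h=(329,172),t=(450,167),bl=(334,281),br=(447,280)).items(): t('hook '+n,*p,zc)
t('fob',389,411,zc+.0135)
```

```text
eye [ 0.5221 -0.0646  0.    ] tool [ 87.  -15.9  92.3]
eye [ 0.5538 -0.1489  0.    ] tool [87.3 74.2 92.3]
eye [ 0.5564 -0.0704  0.    ] tool [117.1   1.5  92.3]
eye [ 0.576 -0.121  0.   ] tool [117.8  55.8  92.3]
eye [ 0.5698 -0.0654  0.    ] tool [131.4   1.5  92.3]
eye [ 0.5391 -0.0769  0.    ] tool [98.6  1.5 92.3]
eye [ 0.5888 -0.1145  0.    ] tool [132.1  54.2  92.2]
eye [ 0.5583 -0.1287  0.    ] tool [98.6 56.8 92.3]
blue [ 0.4159 -0.1935  0.    ] tool [-57.5  67.9  92.6]
blue [ 0.4444 -0.242   0.    ] tool [-47.7 123.3  92.5]
blue [ 0.4248 -0.1675  0.    ] tool [-40.1  46.6  92.6]
blue [ 0.4781 -0.2406  0.    ] tool [-15.7 133.7  92.5]
blue [ 0.4345 -0.2718 -0.    ] tool [-67.4 147.7  92.6]
eyetopL [ 0.5565 -0.0702  0.042 ] tool [117.2   1.4  50.3]
eyetopR [ 0.5747 -0.1164  0.042 ] tool [118.1  50.9  50.3]
bluetop [ 0.4207 -0.1843  0.046 ] tool [-49.9  60.9  46.6]
bluetop [ 0.4494 -0.2332  0.046 ] tool [-40.  116.8  46.5]
hook h [ 0.5075 -0.0684  0.093 ] tool [ 71.8 -17.5  -0.6]
hook t [ 0.5215 -0.1019  0.093 ] tool [73.2 18.9 -0.6]
hook bl [ 0.4757 -0.0805  0.093 ] tool [ 37.7 -17.2  -0.6]
hook br [ 0.4887 -0.1146  0.093 ] tool [38.1 19.3 -0.6]
fob [ 0.4447 -0.1109  0.1065] tool [ -1.9   0.5 -14. ]
```

The left leg's foot at (391,62) sits at clip x≈119, y≈-1. The wrist view agrees with my earlier fit. I'll shift 6 mm to put the leg on y=-7 and lower.

Request:
{"method": "jog_arm", "body": {"dp": [[0,-3,15],[0,-6,30],[0,-6,45],[0,-6,60],[0,-6,72],[0,-6,80],[0,-6,85],[0,-6,85]], "rotation": [[0,-0.2,0],[0,-0.2,0],[0,-0.2,0],[0,-0.2,0],[0,-0.2,0],[0,-0.2,0],[0,-0.2,0],[0,-0.2,0]], "fingers": [15,15,15,15,15,15,15,15]}}

```text
t: 6.75
tcp_pos: [0.4438, -0.104, 0.007]
tcp_rot: [-180.0, 0.4, 20.4]
ft_force: [-0.5, -0.0, -0.8]
width: 0.023
```

```bash
cat > look.py <<'E'
import sys
from rig import *
from h import *
s=sense();print(s['t'],s['tcp_pos'].round(4),s['tcp_rot'].round(2),s['width'],s['ft_force'].round(2))
m=camera_model('wrist')
for n in sys.argv[2:] or ['wrist']:
    im=cv2.cvtColor(snapshot(n),cv2.COLOR_RGB2BGR)
    if n=='wrist': cv2.imwrite(f'pics/{sys.argv[1]}_{n}.png',cv2.resize(im,(768,576),interpolation=cv2.INTER_CUBIC))
    elif n=='side': cv2.imwrite(f'pics/{sys.argv[1]}_{n}.png',cv2.resize(im[120:270,200:400],None,fx=4,fy=4,interpolation=cv2.INTER_CUBIC))
    else: cv2.imwrite(f'pics/{sys.argv[1]}_{n}.png',cv2.resize(im[120:270,150:350],None,fx=4,fy=4,interpolation=cv2.INTER_CUBIC))
E
python3 look.py w5 wrist side
```

```text
6.75 [ 0.4438 -0.104   0.007 ] [-179.96    0.36   20.41] 0.022998262458129477 [-0.53 -0.01 -0.79]
```

View pics/w5_wrist.png

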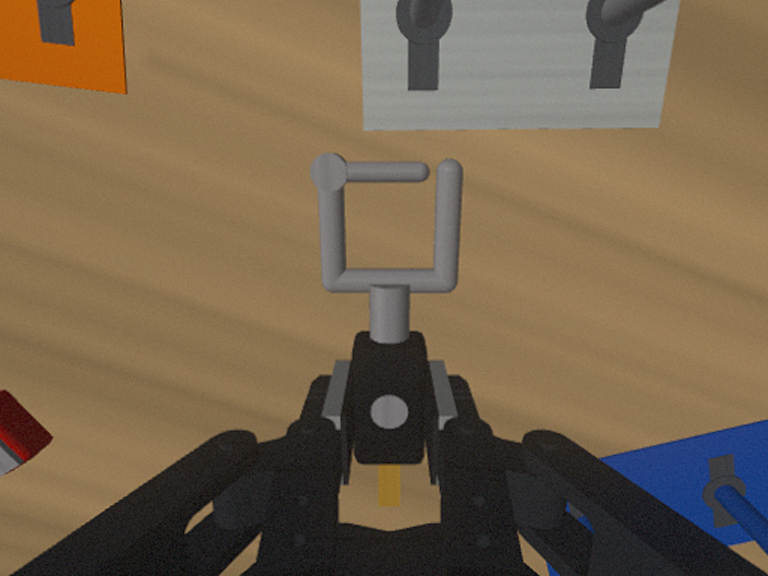

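View pics/w5_side.png

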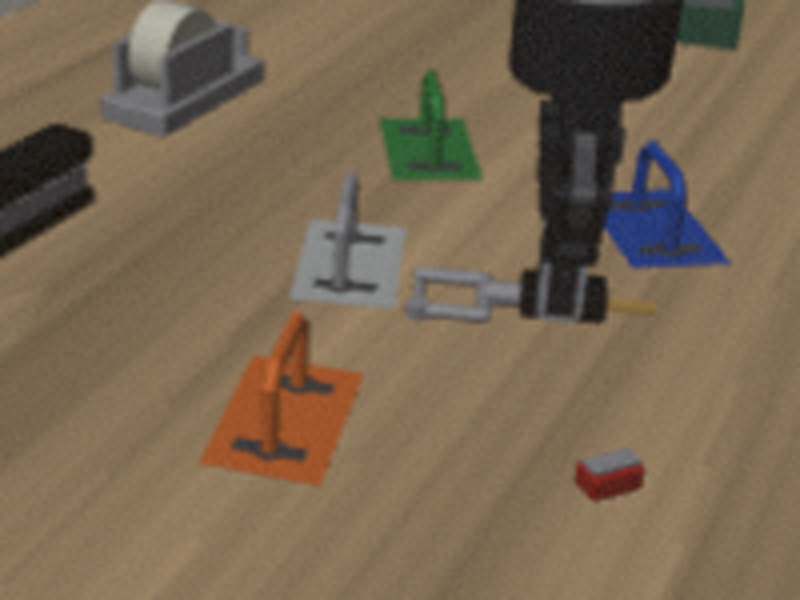

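```bash
cat > meas.py <<'E'
from rig import *
from h import *
s=sense();m=camera_model('wrist')
W=lambda x,y:((x+.5)/1.5-.5,(y+.5)/1.5-.5)
R0=rot(s['tcp_rot'])
def t(n,x,y,z):
    P=onplane(m,W(x,y),z);print(n,'tool',(R0.T@(P-s['tcp_pos'])*1000).round(1))
E
python3 - <<'E'
from meas import *
for n,x,y in [('legL',424,15),('legR',614,15),('slotL',423,89),('slotR',605,88),('plL',365,130),('plR',658,126),]: t(n,x,y,0)
for n,p in dict(h=(329,172),t=(450,167),bl=(334,281),br=(447,280)).items(): t('hook '+n,*p,.0075)
E
```

```text
legL tool [115.1  10.7   7.2]
legR tool [114.9  65.3   7.2]
slotL tool [95.6 10.9  7.3]
slotR tool [95.8 65.6  7.3]
plL tool [84.  -6.8  7.3]
plR tool [85.  83.4  7.3]
hook h tool [ 71.8 -17.5  -0.1]
hook t tool [73.2 19.  -0.1]
hook bl tool [ 37.6 -17.3   0.1]
hook br tool [37.9 19.4  0.1]
```

Request:
{"method": "jog_arm", "body": {"dp": [[5,3,1],[10,3,1],[15,3,1],[20,3,1],[25,3,1],[28,3,1],[28,3,1],[28,3,1]], "rotation": [[0,-0.3,0],[0,-0.3,0],[0,-0.3,0],[0,-0.3,0],[0,-0.3,0],[0,-0.3,0],[0,-0.3,0],[0,-0.3,0]], "fingers": [15,15,15,15,15,15,15,15]}}

```text
t: 7.65
tcp_pos: [0.4715, -0.0973, 0.0065]
tcp_rot: [-180.0, 0.6, 20.4]
ft_force: [-0.8, 0.2, -0.8]
width: 0.0231
```

```bash
python3 look.py w6 wrist
```

```text
7.65 [ 0.4715 -0.0973  0.0065] [-179.99    0.6    20.4 ] 0.02305735447490563 [-0.76  0.24 -0.82]
```

View pics/w6_wrist.png

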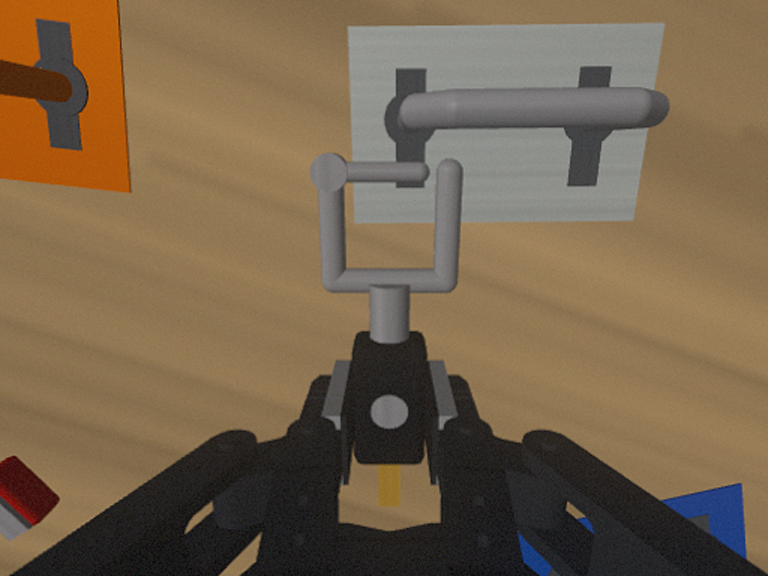

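Run:
```python
from meas import *
for n,x,y in [('legL',409,118),('legR',589,118),('slotL',410.5,187),('slotL',411,69),('slotR',583,185),('slotR',595,67),('plL',355,222),('plR',634,219),('plL',348,26),('plR',664,24)]: t(n,x,y,0)
t('bowL top front',404,108,.042)
for n,p in dict(h=(329,172),t=(450,167),bl=(334,281),br=(447,280)).items(): t('hook '+n,*p,.007)
goto(s,s['tcp_pos'],20.4)
```

```text
legL tool [87.3  6.7  5.6]
legR tool [87.2 61.2  5.6]
slotL tool [66.9  7.4  5.8]
slotL tool [100.8   7.1   5.5]
slotR tool [67.5 62.1  5.8]
slotR tool [101.2  61.1   5.5]
plL tool [ 55.8 -10.5   6. ]
plR tool [56.7 80.   5.9]
plL tool [111.9 -11.1   5.4]
plR tool [112.2  79.1   5.4]
bowL top front tool [ 86.7   3.9 -36.4]
hook h tool [ 71.8 -17.4  -1.2]
hook t tool [73.3 18.8 -1.2]
hook bl tool [ 37.8 -17.2  -0.8]
hook br tool [38.1 19.3 -0.9]
dp [0. 0. 0.] rot [-0.01  0.6  -0.01]
```

Request:
{"method": "jog_arm", "body": {"dp": [[3,-0.7,0],[6,-0.7,0],[8,-0.7,0],[10,-0.7,0],[12,-0.7,0],[14,-0.7,0],[16,-0.7,0],[18,-0.7,0]], "rotation": [[0,0.6,0],[0,0.6,0],[0,0.6,0],[0,0.6,0],[0,0.6,0],[0,0.6,0],[0,0.6,0],[0,0.6,0]], "fingers": [15,15,15,15,15,15,15,15]}}

```text
t: 8.5
tcp_pos: [0.4877, -0.0908, 0.0062]
tcp_rot: [-180.0, 0.0, 20.4]
ft_force: [-2.4, -2.1, -0.7]
width: 0.0232
```

```bash
python3 look.py w7 wrist
```

```text
8.5 [ 0.4877 -0.0908  0.0062] [-1.800e+02  4.000e-02  2.036e+01] 0.02322660563836689 [-2.39 -2.06 -0.72]
```

View pics/w7_wrist.png

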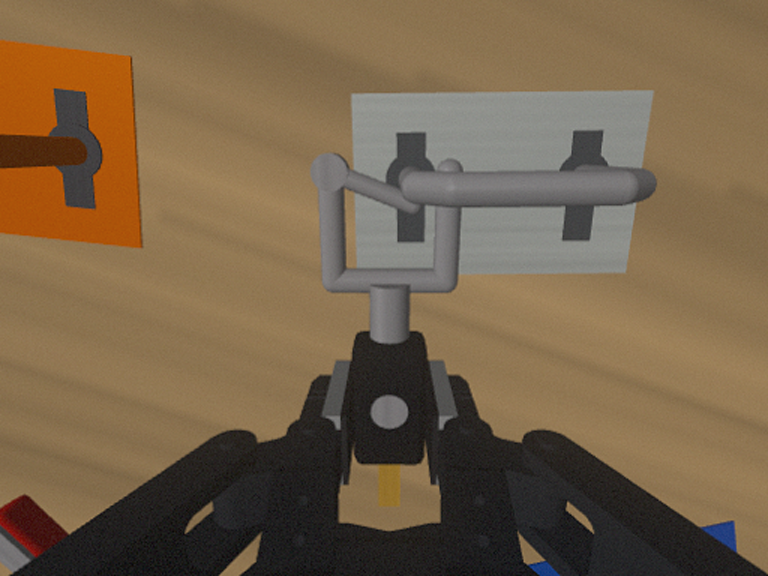

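The gate has opened to about 0.5 rad, with its tip at (417,208) against the leg. I'll continue inward.

Request:
{"method": "jog_arm", "body": {"dp": [[2,0,0],[4,0,0],[6,0,0],[8,0,0],[10,0,0],[12,0,0],[14,0,0],[16,0,0]], "rotation": [[0,0,0],[0,0,0],[0,0,0],[0,0,0],[0,0,0],[0,0,0],[0,0,0],[0,0,0]], "fingers": [15,15,15,15,15,15,15,15]}}

```text
t: 9.35
tcp_pos: [0.5035, -0.084, 0.0062]
tcp_rot: [-179.9, -0.0, 20.4]
ft_force: [-2.2, 3.2, -1.3]
width: 0.0231
```

```bash
python3 look.py w8 wrist
```

```text
9.35 [ 0.5035 -0.084   0.0062] [-179.94   -0.     20.44] 0.023092563686003667 [-2.18  3.19 -1.26]
```

View pics/w8_wrist.png

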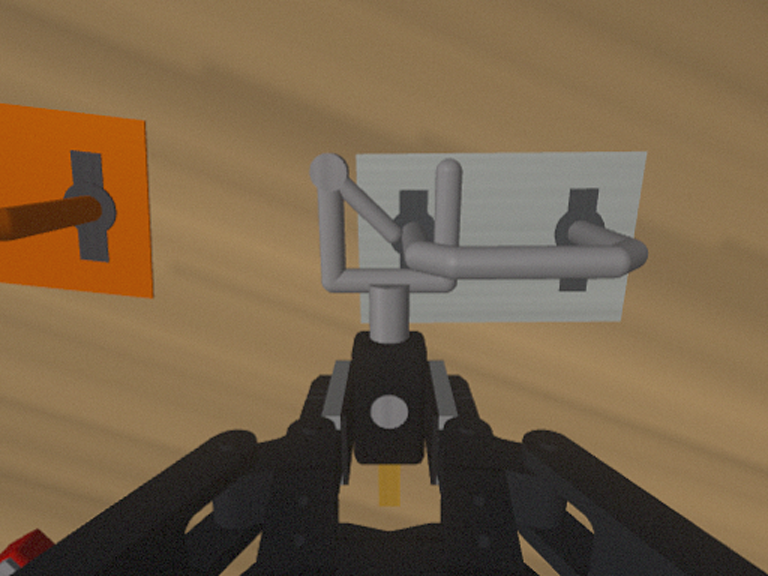

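Run:
```python
from meas import *
for n,x,y in [('legL',413,231),('slotL',414,190),('slotR',584,189),('slotR',573,291),('legR',579,231),('plNear',360,322),('plNear',621,320),('plfar',357,155),('plfar',646,152)]: t(n,x,y,0)
goto(s,s['tcp_pos'],20.4)
```

```text
legL tool [52.8  8.5  6.3]
slotL tool [65.9  8.6  6.4]
slotR tool [66.2 62.7  6.3]
slotR tool [32.2 63.3  6.3]
legR tool [52.7 62.8  6.3]
plNear tool [20.9 -9.6  6.3]
plNear tool [21.6 81.3  6.3]
plfar tool [76.6 -9.4  6.4]
plfar tool [77.4 80.5  6.3]
dp [0. 0. 0.] rot [-0.05 -0.05  0.07]
```

The leg is now at clip (55,-7.7) and the gate at about 0.75 rad. From here I'll use smaller steps.

Request:
{"method": "jog_arm", "body": {"dp": [[1,0.3,0],[2,0.5,0],[3,0.5,0],[4,0.5,0],[4,0.5,0],[4,0.5,0],[4,0.5,0],[4,0.5,0]], "rotation": [[0,0,0],[0,0,0],[0,0,0],[0,0,0],[0,0,0],[0,0,0],[0,0,0],[0,0,0]], "fingers": [15,15,15,15,15,15,15,15]}}

```text
t: 10.2
tcp_pos: [0.5079, -0.0828, 0.0063]
tcp_rot: [-180.0, -0.0, 20.5]
ft_force: [-0.3, 0.0, -1.0]
width: 0.0233
```

```bash
python3 look.py w9 wrist
```

```text
10.2 [ 0.5079 -0.0828  0.0063] [-1.7995e+02 -5.0000e-02  2.0460e+01] 0.02333516407430501 [-0.31  0.02 -1.  ]
```

View pics/w9_wrist.png

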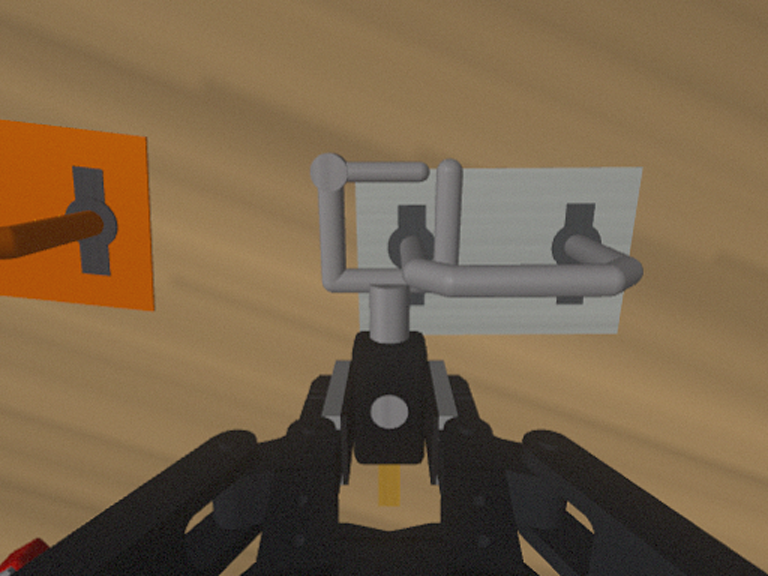

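The gate has snapped shut, straight across at row 172, with the leg behind it and no force. Next I'll feel for the closed end.

Request:
{"method": "jog_arm", "body": {"dp": [[0.5,0,0],[1.0,0,0],[1.5,0,0],[1.5,0,0],[1.5,0,0],[1.5,0,0],[1.5,0,0],[1.5,0,0]], "rotation": [[0,0,0],[0,0,0],[0,0,0],[0,0,0],[0,0,0],[0,0,0],[0,0,0],[0,0,0]], "fingers": [15,15,15,15,15,15,15,15]}}

```text
t: 11.05
tcp_pos: [0.5093, -0.0823, 0.0063]
tcp_rot: [-180.0, -0.0, 20.5]
ft_force: [-0.3, -0.2, -1.0]
width: 0.0226
```

Request:
{"method": "jog_arm", "body": {"dp": [[0.3,0,0],[0.6,0,0],[0.9,0,0],[1.0,0,0],[1.0,0,0],[1.0,0,0],[1.0,0,0],[1.0,0,0]], "rotation": [[0,0,0],[0,0,0],[0,0,0],[0,0,0],[0,0,0],[0,0,0],[0,0,0],[0,0,0]], "fingers": [15,15,15,15,15,15,15,15]}}

```text
t: 11.85
tcp_pos: [0.5099, -0.082, 0.0062]
tcp_rot: [-179.9, -0.0, 20.5]
ft_force: [-2.0, -0.4, -0.2]
width: 0.0229
```

Request:
{"method": "jog_arm", "body": {"dp": [[0.3,0,0],[0.6,0,0],[0.7,0,0],[0.7,0,0],[0.7,0,0],[0.7,0,0],[0.7,0,0],[0.7,0,0]], "rotation": [[0,0,0],[0,0,0],[0,0,0],[0,0,0],[0,0,0],[0,0,0],[0,0,0],[0,0,0]], "fingers": [15,15,15,15,15,15,15,15]}}

```text
t: 12.65
tcp_pos: [0.5101, -0.082, 0.0061]
tcp_rot: [-179.9, 0.0, 20.4]
ft_force: [-3.5, -2.2, 2.3]
width: 0.0227
```

```bash
python3 look.py w10 wrist
```

```text
12.65 [ 0.5101 -0.082   0.0061] [-1.7993e+02  3.0000e-02  2.0440e+01] 0.022655871620596475 [-3.52 -2.18  2.34]
```

Request:
{"method": "jog_arm", "body": {"dp": [[0.4,0,0],[0.7,0,0],[0.9,0,0],[1.1,0,0],[1.2,0,0],[1.2,0,0],[1.2,0,0],[1.2,0,0]], "rotation": [[0,0,0],[0,0,0],[0,0,0],[0,0,0],[0,0,0],[0,0,0],[0,0,0],[0,0,0]], "fingers": [15,15,15,15,15,15,15,15]}}

```text
t: 13.5
tcp_pos: [0.5102, -0.0819, 0.006]
tcp_rot: [-179.9, 0.1, 20.4]
ft_force: [-6.3, -2.0, 3.3]
width: 0.0227
```

```bash
python3 look.py w11 wrist; python3 -c "
from rig import *
for i in range(3): print(sense()['ft_force'])"
```

```text
13.5 [ 0.5102 -0.0819  0.006 ] [-1.7989e+02  1.4000e-01  2.0420e+01] 0.022714855619611174 [-6.33 -2.05  3.29]
[-5.46752184 -2.56736987  3.23048847]
[-5.46752184 -2.56736987  3.23048847]
[-5.46752184 -2.56736987  3.23048847]
```

View pics/w11_wrist.png

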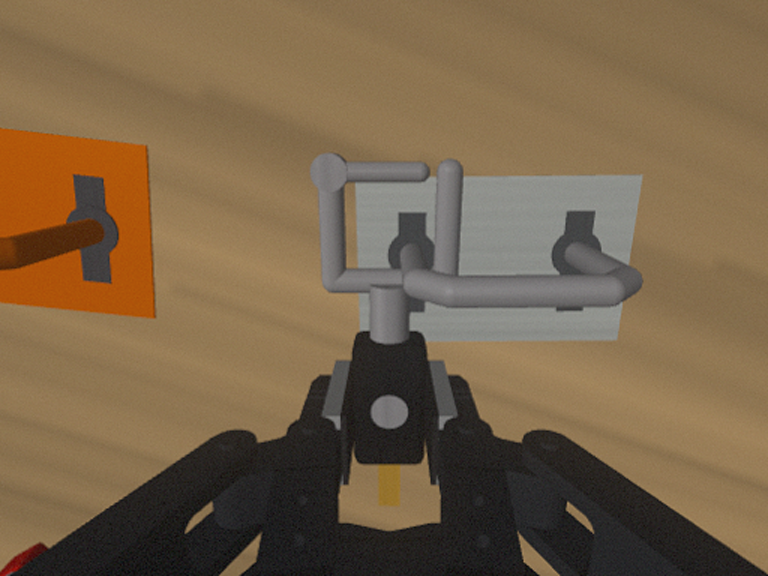

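Gate shut, leg on the closed end, about 6.3 N along x. I'll press once more, a little more firmly, for margin on the hold.

Request:
{"method": "jog_arm", "body": {"dp": [[0.5,0,0],[0.9,0,0],[1.2,0,0],[1.4,0,0],[1.4,0,0],[1.4,0,0],[1.4,0,0],[1.4,0,0]], "rotation": [[0,0,0],[0,0,0],[0,0,0],[0,0,0],[0,0,0],[0,0,0],[0,0,0],[0,0,0]], "fingers": [15,15,15,15,15,15,15,15]}}

```text
t: 14.35
tcp_pos: [0.5102, -0.0819, 0.0058]
tcp_rot: [-179.9, 0.3, 20.4]
ft_force: [-6.6, -2.3, 1.9]
width: 0.023
```

Request:
{"method": "jog_arm", "body": {"dp": [[0,0,0],[-2,0,0],[-5,0,0],[-8,0,0],[-11,0,0],[-14,0,0],[-15,0,0],[-15,0,0]], "rotation": [[0,0,0],[0,0,0],[0,0,0],[0,0,0],[0,0,0],[0,0,0],[0,0,0],[0,0,0]], "fingers": [15,15,15,15,15,15,15,15]}}

```text
t: 15.15
tcp_pos: [0.496, -0.0872, 0.0059]
tcp_rot: [-179.9, 0.3, 20.4]
ft_force: [-0.1, 0.2, -1.9]
width: 0.023
```

```bash
python3 look.py w12 wrist side
```

```text
15.15 [ 0.496  -0.0872  0.0059] [-179.85    0.26   20.37] 0.02295532539075555 [-0.06  0.23 -1.9 ]
```

View pics/w12_wrist.png

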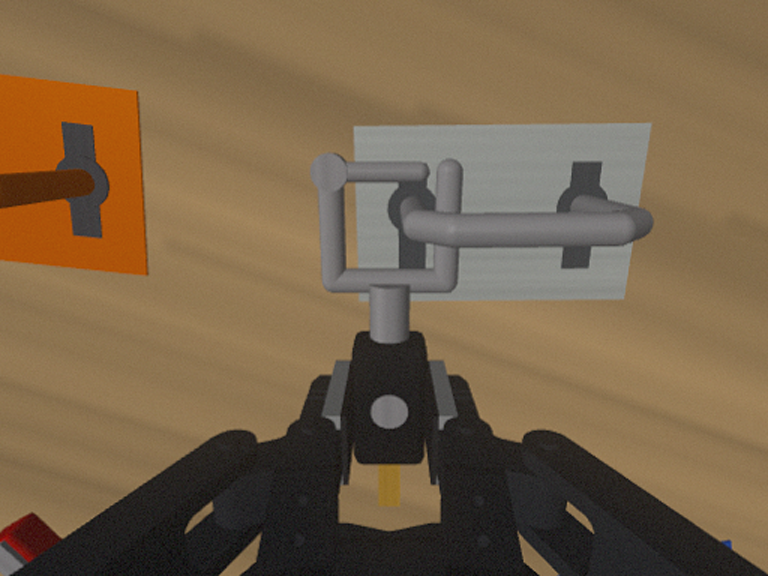

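View pics/w12_side.png

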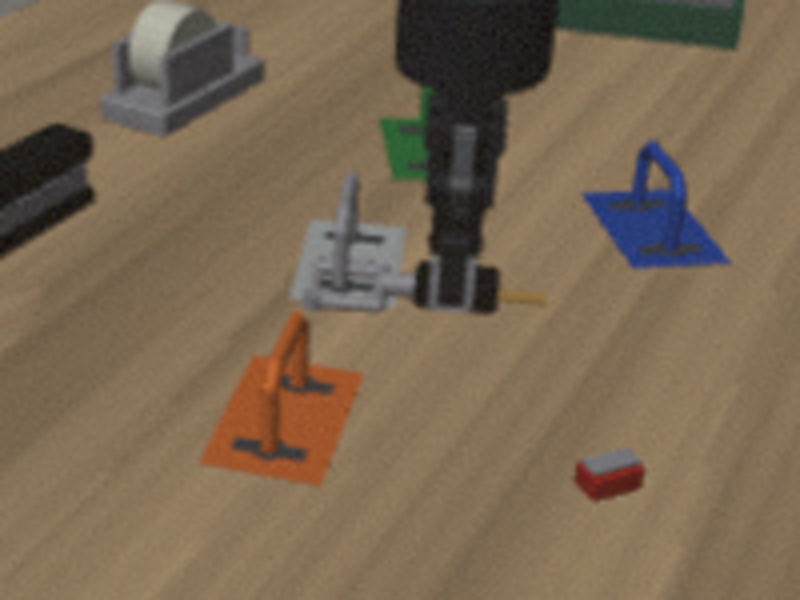

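Leg is mid-hook with the gate shut and no load. Now I'll tug back gradually, with the leg a little further onto the gate.

Request:
{"method": "jog_arm", "body": {"dp": [[-0.5,0.5,0],[-1,1,0],[-1.5,1.5,0],[-2,1.5,0],[-2.5,1.5,0],[-3,1.5,0],[-3,1.5,0],[-3,1.5,0]], "rotation": [[0,0.2,0],[0,0.2,0],[0,0.2,0],[0,0.2,0],[0,0.2,0],[0,0.2,0],[0,0.2,0],[0,0.2,0]], "fingers": [15,15,15,15,15,15,15,15]}}

```text
t: 16.05
tcp_pos: [0.494, -0.0895, 0.0059]
tcp_rot: [-179.9, 0.0, 20.4]
ft_force: [0.4, -0.1, -0.6]
width: 0.023
```

Request:
{"method": "jog_arm", "body": {"dp": [[-0.3,0,0],[-0.6,0,0],[-0.8,0,0],[-0.9,0,0],[-0.9,0,0],[-0.9,0,0],[-0.9,0,0],[-0.9,0,0]], "rotation": [[0,0,0],[0,0,0],[0,0,0],[0,0,0],[0,0,0],[0,0,0],[0,0,0],[0,0,0]], "fingers": [15,15,15,15,15,15,15,15]}}

```text
t: 16.85
tcp_pos: [0.4932, -0.0898, 0.0059]
tcp_rot: [-179.9, 0.0, 20.4]
ft_force: [0.3, 0.6, -0.5]
width: 0.0227
```

Request:
{"method": "jog_arm", "body": {"dp": [[-0.3,0,0],[-0.6,0,0],[-0.8,0,0],[-0.8,0,0],[-0.8,0,0],[-0.8,0,0],[-0.8,0,0],[-0.8,0,0]], "rotation": [[0,0,0],[0,0,0],[0,0,0],[0,0,0],[0,0,0],[0,0,0],[0,0,0],[0,0,0]], "fingers": [15,15,15,15,15,15,15,15]}}

```text
t: 17.65
tcp_pos: [0.4925, -0.0901, 0.0059]
tcp_rot: [-179.9, 0.0, 20.4]
ft_force: [0.3, -0.4, -0.7]
width: 0.0229
```

Request:
{"method": "jog_arm", "body": {"dp": [[-0.3,0,0],[-0.6,0,0],[-0.8,0,0],[-0.8,0,0],[-0.8,0,0],[-0.8,0,0],[-0.8,0,0],[-0.8,0,0]], "rotation": [[0,0,0],[0,0,0],[0,0,0],[0,0,0],[0,0,0],[0,0,0],[0,0,0],[0,0,0]], "fingers": [15,15,15,15,15,15,15,15]}}

```text
t: 18.45
tcp_pos: [0.4919, -0.0903, 0.0059]
tcp_rot: [-179.9, 0.0, 20.4]
ft_force: [1.0, 0.7, -1.6]
width: 0.0229
```

```bash
python3 look.py w13 wrist
```

```text
18.45 [ 0.4919 -0.0903  0.0059] [-1.7987e+02  2.0000e-02  2.0400e+01] 0.02288643573705336 [ 1.04  0.72 -1.6 ]
```

View pics/w13_wrist.png

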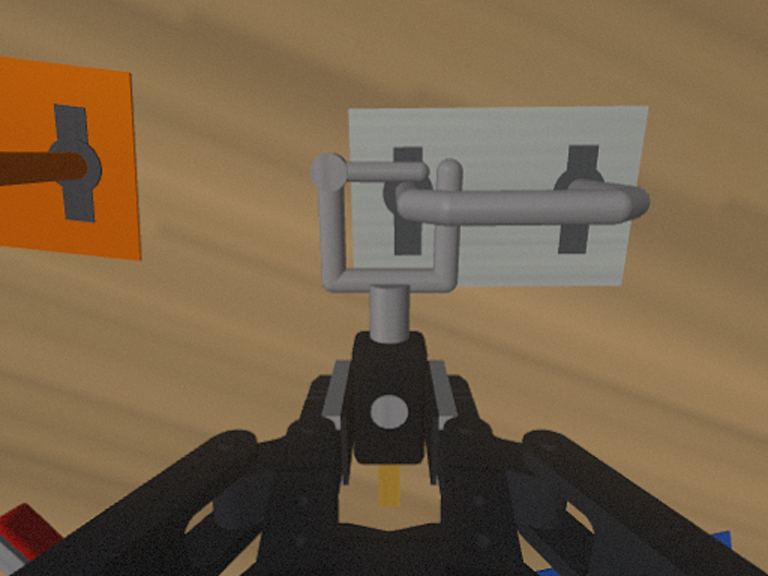

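The leg has just met the gate, with the force at about 1.2 N. I'll tug to about 4 N.

Request:
{"method": "jog_arm", "body": {"dp": [[-0.3,0,0],[-0.5,0,0],[-0.7,0,0],[-0.8,0,0],[-0.8,0,0],[-0.8,0,0],[-0.8,0,0],[-0.8,0,0]], "rotation": [[0,0,0],[0,0,0],[0,0,0],[0,0,0],[0,0,0],[0,0,0],[0,0,0],[0,0,0]], "fingers": [15,15,15,15,15,15,15,15]}}

```text
t: 19.3
tcp_pos: [0.4917, -0.0904, 0.0061]
tcp_rot: [-179.9, -0.0, 20.4]
ft_force: [3.8, 1.1, -2.1]
width: 0.0228
```

Request:
{"method": "jog_arm", "body": {"dp": [[-0.3,0,0],[-0.6,0,0],[-0.8,0,0],[-0.9,0,0],[-0.9,0,0],[-0.9,0,0],[-0.9,0,0],[-0.9,0,0]], "rotation": [[0,0,0],[0,0,0],[0,0,0],[0,0,0],[0,0,0],[0,0,0],[0,0,0],[0,0,0]], "fingers": [15,15,15,15,15,15,15,15]}}

```text
t: 20.1
tcp_pos: [0.4916, -0.0905, 0.0062]
tcp_rot: [-179.9, -0.1, 20.4]
ft_force: [5.8, 1.9, -4.0]
width: 0.023
```

```bash
python3 look.py w14 wrist side
```

```text
20.1 [ 0.4916 -0.0905  0.0062] [-1.7991e+02 -1.0000e-01  2.0420e+01] 0.022950828533978604 [ 5.77  1.95 -3.99]
```

View pics/w14_wrist.png

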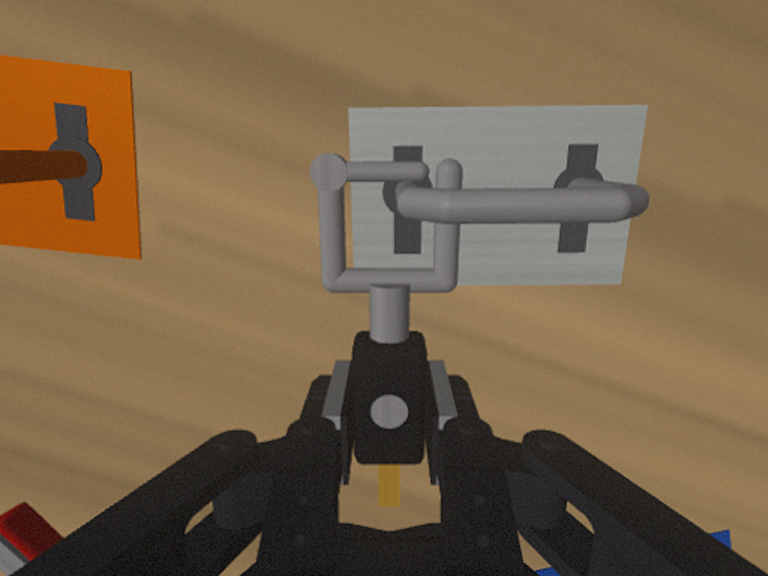

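View pics/w14_side.png

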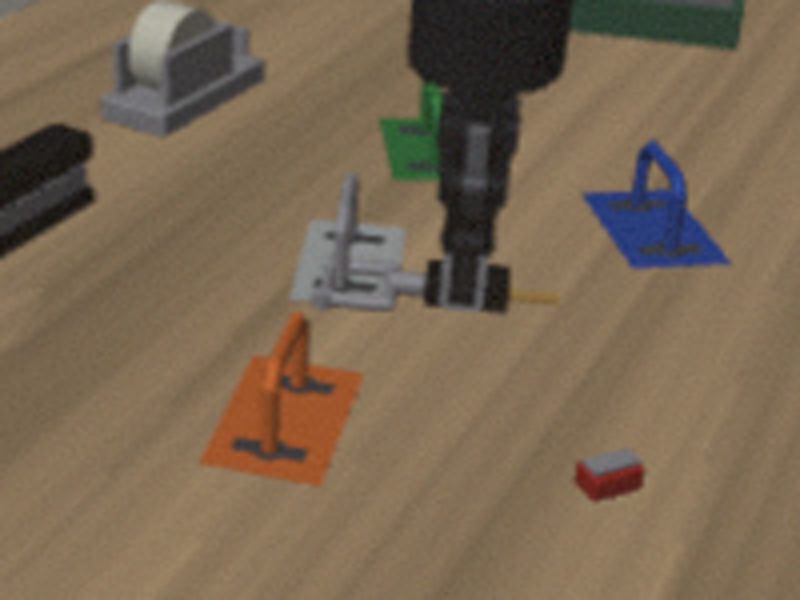

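Tug held at about 4 N and then 6 N, with the gate shut in the picture. Now I'll unload towards the middle of the hook and set the clip on the desk.

Request:
{"method": "jog_arm", "body": {"dp": [[1,0,0],[3,0,0],[5,0,0],[7,0,0],[7,0,0.5],[7,0,1],[7,0,1.5],[7,0,1.5]], "rotation": [[0,-0.1,0],[0,-0.1,0],[0,-0.1,0],[0,-0.1,0],[0,-0.1,0],[0,-0.1,0],[0,-0.1,0],[0,-0.1,0]], "fingers": [15,15,15,15,15,15,15,15]}}

```text
t: 21.0
tcp_pos: [0.498, -0.0881, 0.0046]
tcp_rot: [-179.9, 0.0, 20.4]
ft_force: [0.2, -0.1, -1.6]
width: 0.023
```

Request:
{"method": "jog_arm", "body": {"dp": [[0,0,0.5],[0,0,1],[0,0,1.2],[0,0,1.2],[0,0,1.2],[0,0,1.2],[0,0,1.2],[0,0,1.2]], "rotation": [[0,0,0],[0,0,0],[0,0,0],[0,0,0],[0,0,0],[0,0,0],[0,0,0],[0,0,0]], "fingers": [15,15,15,15,15,15,15,15]}}

```text
t: 21.8
tcp_pos: [0.498, -0.0881, 0.0043]
tcp_rot: [-179.9, 0.0, 20.4]
ft_force: [-2.2, 1.6, 9.2]
width: 0.0229
```

The clip has touched down, so I'll open.

Request:
{"method": "jog_arm", "body": {"dp": [[0,0,0],[0,0,0],[0,0,0],[0,0,0],[0,0,0],[0,0,0],[0,0,0],[0,0,0]], "rotation": [[0,0,0],[0,0,0],[0,0,0],[0,0,0],[0,0,0],[0,0,0],[0,0,0],[0,0,0]], "fingers": [24,26,28,32,38,44,48,48]}}

```text
t: 22.6
tcp_pos: [0.498, -0.0881, 0.0043]
tcp_rot: [-179.9, -0.0, 20.4]
ft_force: [-0.5, -0.2, 0.0]
width: 0.0482
```

```bash
python3 look.py w15 wrist
```

```text
22.6 [ 0.498  -0.0881  0.0043] [-179.85   -0.     20.41] 0.04815835487598518 [-0.5  -0.22  0.04]
```

View pics/w15_wrist.png

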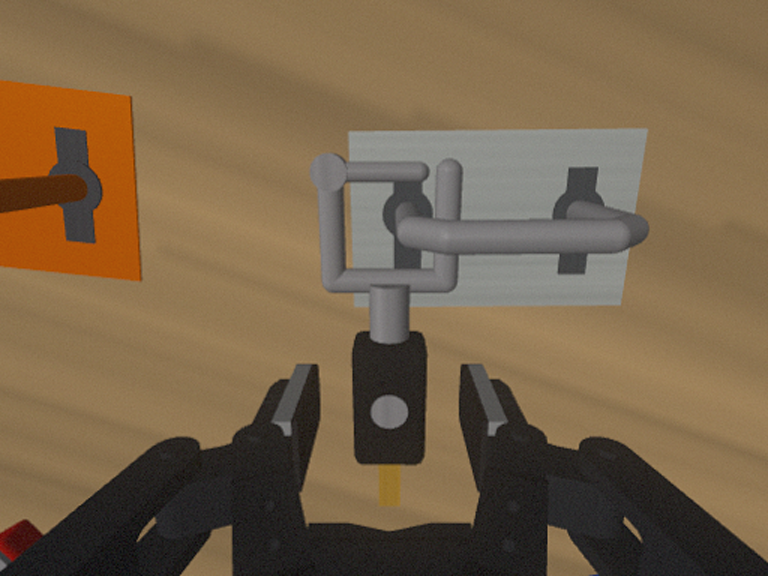

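Released, with the leg inside the hook and the gate shut. Next I'll retreat straight up.

Request:
{"method": "jog_arm", "body": {"dp": [[0,0,-5],[0,0,-15],[0,0,-35],[0,0,-60],[0,0,-90],[0,0,-110],[0,0,-120],[0,0,-120]], "rotation": [[0,0,0],[0,0,0],[0,0,0],[0,0,0],[0,0,0],[0,0,0],[0,0,0],[0,0,0]], "fingers": [48,48,48,48,48,48,48,48]}}

```text
t: 23.45
tcp_pos: [0.4992, -0.0885, 0.1258]
tcp_rot: [-179.9, -0.2, 20.4]
ft_force: [-0.0, -0.7, -1.1]
width: 0.0478
```

```bash
python3 look.py w16 wrist side scene
```

```text
23.45 [ 0.4992 -0.0885  0.1258] [-179.9    -0.19   20.41] 0.04780171092058808 [-0.02 -0.71 -1.11]
```

View pics/w16_wrist.png

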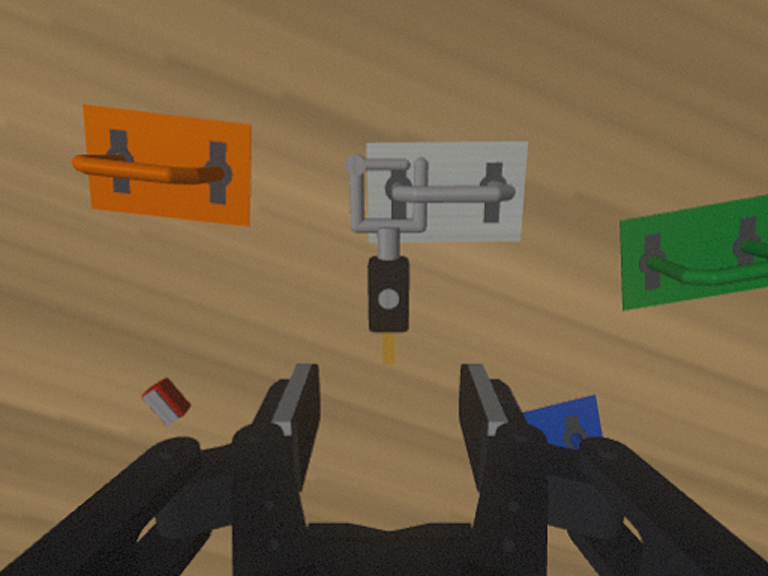

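View pics/w16_side.png

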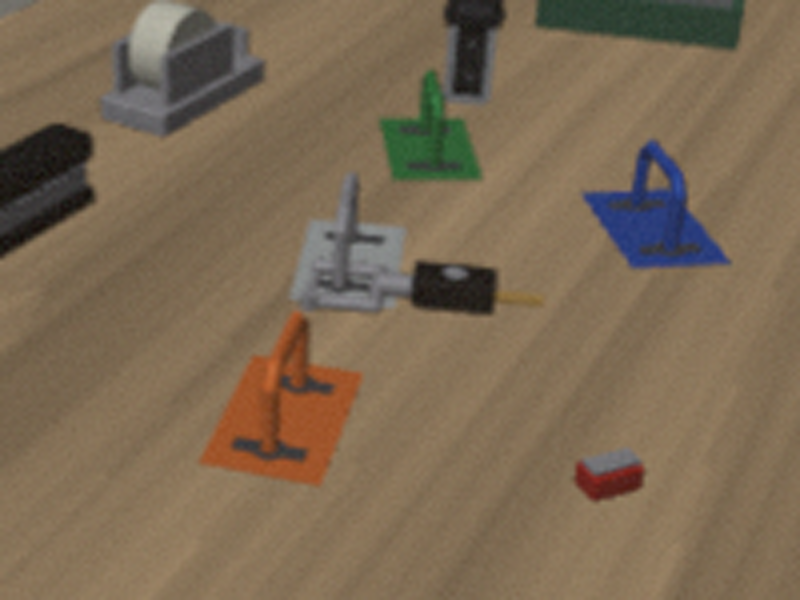

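The clip lies flat with the grey eye's leg inside the hook and the gate shut at (380,163). The gripper is well clear, so I'm handing in.

```bash
python3 -c "
from rig import *
print(hand_in())"
```

```text
the job is handed in; nothing more can be done
None
```

I clipped the hook onto the left leg of the grey eye from the robot side and handed the job in at about 23.6 s. There is no verdict yet.

- **Going on:** the gate opened to about 0.75 rad by eye, then snapped shut behind the leg.
- **Press on the closed end:** I pressed twice, reading about 6.6 N and 7 N along the hook at the wrist.
- **Tug against the shut gate:** I tugged twice, reading about 4 N and then 6 N, so the second was firmer than the light 4 N asked for.
- **Release:** I moved the leg back to mid-hook, lowered the clip to the desk, let go and lifted clear.

**Last checks:** the final wrist and side pictures show the leg inside the hook, the gate straight across and the clip flat on the desk. The gripper is well above it. The stapler, tape dispenser, sharpener and look-alikes appear unmoved. I did not recheck the mug, but the arm never went near it.

**Not confirmed:** forces were read only at the end of each 0.8 s move, so I never saw the peak or hold time between clip and eye directly. The highest total reading was about 7.3 N, both while pressing and in the second tug. Part of that was vertical (3–4 N), which I took to be friction or contact with the desk. The gate caught the leg about 1 mm later in the tug than I had calculated.

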